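# Exchange the bottom weight of a dead-weight tester for check weighing

## Robot

A 7-joint arm with a two-finger parallel gripper is mounted at the origin on the work surface. World frame = base frame: x ahead of the robot, y to its left, z up, the work surface at z = 0. Lengths are in m, angles in rad, forces in N, time in s.
With the tool pointing down it reaches from about 0.4 to 0.85 m from the base axis. Payload 4.5 kg.
Tool frame: the origin (TCP) lies where the fingers leave the gripper's body, on its centre line; the fingertips stand 64 mm ahead of it and the grasp point (between the pads) lies 45 mm ahead of it; z points along the fingers, y is the line along which they close (so a half turn about z gives the same grasp; the last joint's range is limited). The gripper opens to 88 mm and grips with 3 to 60 N. Pads are 18 mm wide; open, the fingers measure 123 mm over their backs; the gripper's body (75 mm by 187 mm) begins 45 mm behind the grasp point.
Start: joints at [1.27, 0.689, -0.195, 1.565, 0.157, 0.902, -0.215], TCP at [0.205, -0.59, 0.303] pointing down, gripper open.
Joint ranges: [-3.01, 3.01], [-0.46, 2.08], [-1.47, 1.51], [0.13, 2.56], [-1, 4.14], [0.04, 2.09], [-2.66, 2.66]. Speed limits (rad/s): [2.57, 2.57, 3.14, 3.14, 3.14, 3.14, 3.14].

## Interface

Orientations are given as a unit quaternion [x, y, z, w].
In Python, from plant import r gives the robot as it stands.
- The arm moves only by the tool play_rows, never from a script. Its arguments are lists of equal length, an entry for each row: "translation": the shift along the tool's x, y, z in m, a list of three; "delta_rot": the turn, a rotation vector about the tool's x, y, z in degrees, a list of three; "grip": the opening, from -1 (shut) to 1 (fully open). In form: {"translation": [[x, y, z], ...], "delta_rot": [[rx, ry, rz], ...], "grip": [grip, ...]}. A call has 1 to 20 rows; each row shifts and turns the commanded pose from where the row before left it, along the tool's axes as they then stand; what a row does not reach is not made up. A row lasts 1/8 s, in which the tool goes at most 62.5 mm and 10.7 degrees, less where a joint would pass 70% of its speed; a pose out of reach is approached as far as the arm can. A call with a gripper value outside its range is refused whole. The fingers move at their own pace and stop on an object; "squeeze" is the grip in N (left out, the last holds). Time passes only in rows, so rows that do not move let the fingers close. It gives the time, the measured TCP pose, the force, the opening and the grip force at its end, in the units of the state.
- r.get_state(): the state, without advancing time (a new reading comes with each control period).
- r.snapshot(name): name is "scene" or "top" or "wrist"; returns the picture (420x560x3 uint8, blue, green, red); there is no depth.
- r.get_calibration(name): a dict with "intrinsics" (3x3 intrinsics, pixels), "eye" and "rotation" of the camera in the world. Camera axes: x right, y up, looking along -z (the intrinsics and any distortion apply to the point x, -y, -z); pixel columns grow to the right and rows downward; lengths in m; the calibration is good to about 2 mm. The wrist camera is an equidistant fisheye: a pixel r from the principal point sees the ray r / f radians off the axis. A picture is of the moment at which its call begins: read the wrist's pose just before it. get_calibration takes no time and is no camera call; for the wrist camera it gives the pose at the moment of the call.
- r.finish_job(): hands the job in; it is judged then, once.
Trained networks look in the newest picture that a camera, given by its name, has taken for a name from the list of things; names that differ only in an ending like _2 or _b are one class to them, and where a whole thing is asked for, a point or a joint stands for the part that bears it (a point fixed in the world has none). Each returns a list of dicts, best first, with "confidence" (0 to 1); they miss things now and then, are a little off and sometimes report something else, mostly with a low value. They report only what shows in the picture. A call takes as long as a camera call. They do not tell look-alikes from the thing itself.
- r.look_for(camera, target): "point" ([x, y, z] in m, in world coordinates, good to about 4 mm: the middle of the surface that is visible of it).
- r.silhouettes(camera, target): "pixels" (420x560 bool, what is visible of it).
The state is a dict: "clock": time; "q": joint angles; "qd": joint speeds; "joint_torque": joint torques, N m; "tool_pos": TCP position; "eef_rot": TCP orientation; "contact_force": force on the tool from outside, world axes, zero at the start; "moment": the same for the moment, N m; "opening": opening from 0.0 (shut) to 1.0 (fully open); "finger_force": force on a finger pad.
Only numpy, scipy, OpenCV 4.12 (cv2) and the standard library are available. Lean on these libraries where they do the work, as an engineer would, in place of code of your own. Each camera call takes 0.05 s, during which the arm holds its last target. There are 200 camera calls.

## Task

The bottom disc of the weight stack on the dead-weight tester is due for check weighing. Lay the two smaller discs above it side by side on the rubber mat, set the bottom disc in the middle of the balance pan, then put the spare disc from the wooden tray on the tester's carrier in its place and stack the middle and top discs back on it, in their old order and centred over the carrier. Set every weight down flat and gently, without dropping it, and do not disturb the loose dial gauge or the green transmitter on the bench.

Things in the scene. Friction and masses are not known exactly. Their poses are not given: they have to be found in the camera images.
- tester: Dead-weight tester, fixed: green base (x -45 to 205, y -140 to 140 mm in its frame, 45 high), brass column with a flat round carrier, 58 mm across, that does not move. Origin at bench height on the column axis, z up; carrier top 150 mm above it. Other parts (x, y, height): valve wheel 25, 100, 112; screw press x 95, 95, its wheel at y -190, 115; reservoir 165, -75, 138; dial gauge 155, 88, 215.
- mat: Flat black rubber mat, fixed, 120 mm (its x) by 180 mm (its y), 4 mm thick. Origin at the centre of its underside, z up. The side area for the two smaller discs.
- balance: White electronic balance, fixed, with a round steel pan of 108 mm diameter. Origin on the bench straight below the pan's centre, z up; the pan's flat top is 66 mm above it and does not give. The housing, 46 mm high, reaches from x = -125 mm (display end) to +60 mm and y = -70 to +70 mm of its frame.
- tray: Open wooden tray, fixed, 150 x 150 mm outside, walls 5 mm thick and 14 mm high, grey floor 5 mm above the bench. Origin at the centre of its underside, z up. The spare disc lies in it.
- due_weight: The bottom disc of the stack on the tester, due for check weighing: plain steel, 62 mm diameter, 18 mm thick, about 0.43 kg, sides straight, flat above and below (the fine rings on its top are flush). Origin at the centre of its underside, z up. It stands out 6 mm all round under the middle disc and 2 mm over the carrier's edge.
- middle_weight: The middle disc of the stack: steel, 50 mm diameter, 18 mm thick, about 0.28 kg, flat. Origin at the centre of its underside, z up.
- top_weight: The top disc of the stack: steel, 38 mm diameter, 18 mm thick, about 0.16 kg, flat. Origin at the centre of its underside, z up.
- spare_weight: The spare disc, lying in the wooden tray: steel, same size as the bottom disc (62 mm diameter, 18 mm thick, about 0.43 kg). Origin at the centre of its underside, z up.
- loose_gauge: Bystander: a dial gauge lying loose on its back, white face up, 100 mm diameter, 33 mm high, with a brass stem 35 mm long. Origin at the centre of its underside. Leave it where it is.
- transmitter: Bystander: a green pressure transmitter standing loose on its round cover, 84 mm diameter, 98 mm high, with two white glands and a steel neck sticking out at the sides to 62 mm from its axis. Origin at the centre of its underside. Leave it where it is.
There are look-alikes about, which are no part of the job. Of the things shaped like the mat, the black one is meant.

How it is judged:
By the outcome, as a careful person would: the job done as asked, in the order asked, and still so for the second after the job is handed in, with the robot touching nothing.
It also fails if it takes over 144 s, if anything falls off the work surface, if the arm or the gripper's body presses on something with over 40 N, if the wrist force passes 120 N, or if a joint passes its speed limit or range.

## Working session

There is one attempt and no reset: what is moved stays moved. The work goes in short steps, Python scripts to look and compute and a tool call to move; the robot and the scene stay as the last step left them, time stands still between calls to the robot, and variables do not carry over. Pictures are saved under pics/ and viewed, at most 14 in all, crops included, and the job is handed in when it is done.

Besides the shell and the picture viewer there is one more tool, called as a command line: name --argument value ..., lists and objects as JSON in quotes. play_rows: Moves the arm, as the interface text tells. Its arguments: {"type":"object","properties":{"translation":{"type":"array","items":{"type":"array","items":{"type":"number"}}},"delta_rot":{"type":"array","items":{"type":"array","items":{"type":"number"}}},"grip":{"type":"array","items":{"type":"number"}},"squeeze":{"type":"number"}},"required":["translation","delta_rot","grip"]}

```bash
mkdir -p pics; cat > h.py <<'E'
import numpy as np, cv2
from plant import r
def save(c,n):
    im=r.snapshot(c); cv2.imwrite(f'pics/{n}.png',im); return im
E
python3 - <<'E'
from h import *
s=r.get_state(); print(s)
for c in ['scene','top']:
    save(c,c+'0'); k=r.get_calibration(c); print(c,k)
    for t in ['tester','mat','balance','tray','due_weight','middle_weight','top_weight','spare_weight','loose_gauge','transmitter']:
        print(t,[(np.round(d['point'],3).tolist(),round(d['confidence'],2)) for d in r.look_for(c,t)[:4]])
E
```

```text
{'clock': 0.0, 'q': array([ 1.26978596,  0.68998617, -0.19452182,  1.56635941,  0.1573063 ,
        0.90249945, -0.21511412]), 'qd': array([ 4.72669381e-04, -1.91943421e-04, -1.22101686e-03,  9.75499059e-04,
       -8.64147710e-04,  3.18391478e-05,  2.05811045e-04]), 'joint_torque': array([-2.48631040e-04, -5.27561617e+01, -1.26695249e+00, -1.53429848e+01,
       -5.26419317e-02,  6.55436539e-03,  1.76691692e-04]), 'tool_pos': array([ 0.20515953, -0.58981286,  0.30190467]), 'eef_rot': array([ 9.86013176e-01,  1.66664792e-01, -2.21374147e-04, -9.02871331e-04]), 'contact_force': array([ 0.2665349 , -0.30567887, -0.31686108]), 'moment': array([-0.00057126, -0.01819084, -0.01522379]), 'finger_force': 0.0, 'opening': 1.002015947475806}
scene {'intrinsics': array([[395.02025549,   0.        , 274.9976865 ],
       [  0.        , 395.02025549, 208.07364437],
       [  0.        ,   0.        ,   1.        ]]), 'eye': array([1.0750632 , 0.28841089, 0.76940374]), 'rotation': array([0.21522114, 0.33727554, 0.78042578, 0.48047962])}
tester [([0.809, 0.014, 0.045], 0.87)]
mat [([0.464, -0.297, 0
[... 591 characters left out ...]
 0.        ,   1.        ]]), 'eye': array([0.3651633 , 0.00990326, 1.48941554]), 'rotation': array([-0.02394351,  0.01979733,  0.70901961, -0.70450405])}
tester [([0.754, -0.005, 0.041], 0.81), ([0.493, -0.031, 0.022], 0.36)]
mat [([0.457, -0.291, 0.008], 0.74), ([0.23, -0.27, 0.0], 0.68)]
balance [([0.422, 0.289, 0.051], 0.96), ([0.485, -0.018, 0.006], 0.55)]
tray [([0.481, -0.02, 0.009], 0.72)]
due_weight [([0.659, 0.004, 0.166], 0.46)]
middle_weight []
top_weight [([0.457, -0.288, 0.007], 0.55), ([0.422, 0.288, 0.049], 0.52), ([0.668, -0.004, 0.207], 0.45)]
spare_weight [([0.495, -0.03, 0.022], 0.91)]
loose_gauge [([0.658, -0.356, 0.036], 0.97)]
transmitter [([0.66, 0.348, 0.093], 0.75)]
```

```bash
ls; python3 -c "
import cv2
" 
```

```text
h.py
pics
```

View pics/scene0.png

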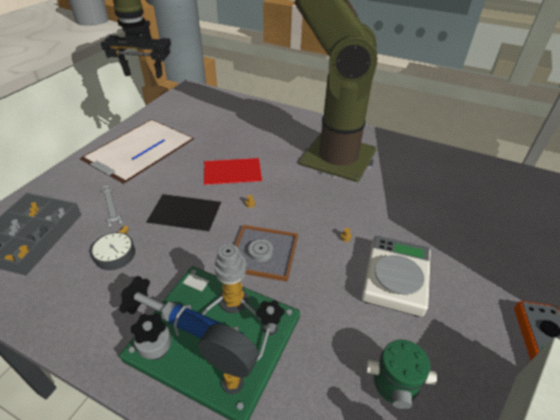

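View pics/top0.png

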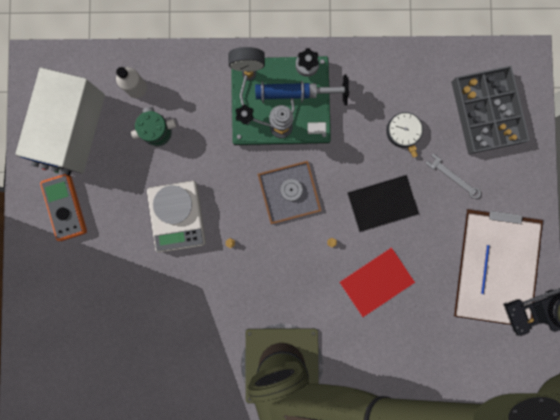

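Candidates: black mat at top (384,203) against the red one at (377,282); the task wants the black one. There is only one disc in the tray, at top (291,190), and only one stack, at (281,118). I'll measure these from silhouettes.

```bash
cat >> h.py <<'E'
from scipy.spatial.transform import Rotation as R
def ray(c,uv,cal=None):
    k=cal or r.get_calibration(c); K=k['intrinsics']; uv=np.atleast_2d(uv).astype(float)
    a=np.c_[(uv[:,0]-K[0,2])/K[0,0],(uv[:,1]-K[1,2])/K[1,1]]
    if c=='wrist':
        th=np.hypot(*a.T); s=np.sinc(th/np.pi); d=np.c_[a[:,0]*s,-a[:,1]*s,-np.cos(th)]
    else: d=np.c_[a[:,0],-a[:,1],-np.ones(len(a))]
    q=k['rotation']; M=R.from_quat(q).as_matrix() if np.size(q)==4 else q
    return np.array(k['eye']),d@M.T
def onplane(c,uv,z,cal=None):
    e,d=ray(c,uv,cal); return (e+d*((z-e[2])/d[:,2:]))[:,:2]
def mask(c,t,i=0):
    l=r.silhouettes(c,t); return l[i]['pixels'].astype(np.uint8) if len(l)>i else None
def contour(m): return max(cv2.findContours(m,cv2.RETR_EXTERNAL,cv2.CHAIN_APPROX_NONE)[0],key=cv2.contourArea)[:,0,:]
E
python3 - <<'E'
from h import *
for c in ['top','scene']:
    im=save(c,c+'1')
    for t,z in [('mat',.004),('tray',.014),('spare_weight',.023),('balance',.046),('top_weight',.204),('middle_weight',.186),('due_weight',.168)]:
        for i,d in enumerate(r.silhouettes(c,t)[:2]):
            m=d['pixels'].astype(np.uint8)
            if m.sum()<20: continue
            k=contour(m); p=onplane(c,k,z).astype(np.float32); rc=cv2.minAreaRect(p*1000)
            print(c,t,i,round(d['confidence'],2),'pix',k.mean(0).round(0),'rect',np.round(rc[0],1),np.round(rc[1],1),round(rc[2],1),'circ',np.round(cv2.minEnclosingCircle(p*1000)[0],1))
    a=im[85:235,215:430] if c=='top' else im[180:330,130:345]
    cv2.imwrite(f'pics/crop_{c}.png',cv2.resize(a,None,fx=3.6,fy=3.6,interpolation=cv2.INTER_CUBIC))
E
```

```text
top mat 0 0.94 pix [377. 282.] rect [ 230.3 -274.1] [121.8 182.5] 33.2 circ [ 230.3 -273.4]
top mat 1 0.92 pix [383. 203.] rect [ 456.5 -295.3] [121.1 178.7] 16.8 circ [ 455.9 -294.7]
top tray 0 0.76 pix [289. 192.] rect [488.7 -24.1] [150.9 152. ] 14.6 circ [488.9 -24.5]
top spare_weight 0 0.8 pix [291. 190.] rect [495.7 -30.6] [60.5 58.6] 44.5 circ [494.7 -30.4]
top spare_weight 1 0.62 pix [176. 216.] rect [420.9 296.3] [187.7 147.1] 8.2 circ [421.5 296.9]
top top_weight 0 0.53 pix [282. 115.] rect [668.8  -5.1] [35.3 38.3] 89.6 circ [668.8  -3.8]
top top_weight 1 0.33 pix [291. 190.] rect [477.7 -24.9] [52.5 50.1] 89.6 circ [478.7 -25.7]
top middle_weight 0 0.74 pix [176. 217.] rect [414.7 264.9] [170.5 133.4] 9.4 circ [414.2 264.8]
top middle_weight 1 0.45 pix [280. 121.] rect [6.554e+02 6.000e-01] [44.5 25.9] 72.0 circ [662.8  -1.5]
top due_weight 0 0.61 pix [279. 123.] rect [657.1   1.9] [60.8 37.2] 70.9 circ [666.8  -1.5]
scene mat 0 0.87 pix [232. 171.] rect [ 238.4 -270.8] [123.  180.5] 32.8 circ [ 237.2 -270.5]
scene tray 0 0.57 pix [267. 251.] rect [498.  -23.2] [159.7 151.3] 14.1 circ [498.  -23.1]
scene spare_weight 0 0.57 pix [260. 251.] rect [506.6 -25.2] [72.1 57.7] 27.1 circ [506.5 -24.8]
scene balance 0 0.62 pix [397. 276.] rect [440.8 294.3] [208.7 140.5] 8.8 circ [440.4 297.9]
scene top_weight 0 0.55 pix [228. 254.] rect [6.788e+02 6.000e-01] [49.8 37.3] 32.5 circ [678.8   1.3]
scene middle_weight 0 0.74 pix [229. 264.] rect [686.7   7.1] [41.4 48.8] 41.2 circ [681.9   4.2]
scene due_weight 0 0.55 pix [230. 272.] rect [688.6   9.9] [50.  60.2] 40.7 circ [682.7   4.9]
scene due_weight 1 0.23 pix [397. 276.] rect [546.4 293.6] [176.1 116.1] 8.8 circ [547.1 292.3]
```

View pics/crop_top.png

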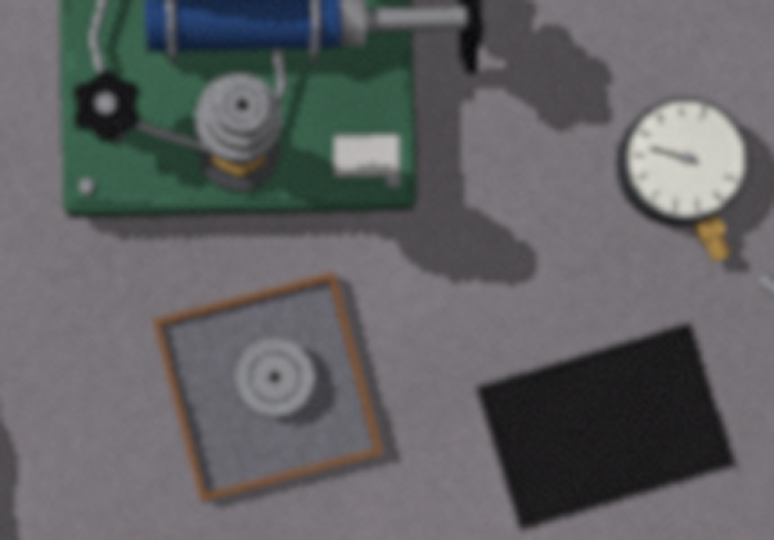

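The crop confirms the stack at crop (242,103), the black mat at (607,427) and the single spare disc in the tray at (275,377). Now I move over the stack to take a wrist look.

play_rows --translation '[[0.0394,-0.025,-0.006],[0.0394,-0.025,-0.006],[0.0394,-0.025,-0.006],[0.0394,-0.025,-0.006],[0.0394,-0.025,-0.006],[0.0394,-0.025,-0.006],[0.0394,-0.025,-0.006],[0.0394,-0.025,-0.006],[0.0394,-0.025,-0.006],[0.0394,-0.025,-0.006],[0.0394,-0.025,-0.006],[0.0394,-0.025,-0.006],[0.0394,-0.025,-0.006],[0.0394,-0.025,-0.006],[0.0394,-0.025,-0.006],[0.0394,-0.025,-0.006],[0,0,0],[0,0,0]]' --delta_rot '[[0,0,0],[0,0,0],[0,0,0],[0,0,0],[0,0,0],[0,0,0],[0,0,0],[0,0,0],[0,0,0],[0,0,0],[0,0,0],[0,0,0],[0,0,0],[0,0,0],[0,0,0],[0,0,0],[0,0,0],[0,0,0]]' --grip '[1,1,1,1,1,1,1,1,1,1,1,1,1,1,1,1,1,1]' --squeeze 25

```text
clock: 4.15
tool_pos: [0.6689, -0.0063, 0.3984]
eef_rot: [0.986, 0.166, -0.001, 0.001]
contact_force: [-0.2, -0.3, 0.1]
opening: 0.999
finger_force: 0.0
```

```bash
cat >> h.py <<'E'
def to(p,n=1):
    """tool-axis shift to world TCP target p"""
    s=r.get_state(); d=R.from_quat(s['eef_rot']).inv().apply(np.array(p)-s['tool_pos'])
    print('from',s['tool_pos'].round(4),'to',np.round(p,4),'tool shift',d.round(4),'per row',(d/n).round(5))
def stat():
    s=r.get_state(); e=R.from_quat(s['eef_rot']); print(round(s['clock'],2),s['tool_pos'].round(4),'tool axes',e.as_matrix().round(4).tolist(),s['q'].round(2),s['contact_force'].round(1),round(s['opening']*88,1))
E
python3 - <<'E'
from h import *
stat(); cal=r.get_calibration('wrist'); print(cal)
im=save('wrist','w0')
for t,z in [('top_weight',.204),('middle_weight',.186),('due_weight',.168)]:
    for d in r.silhouettes('wrist',t)[:2]:
        k=contour(d['pixels'].astype(np.uint8)); p=onplane('wrist',k,z,cal)*1000
        print(t,round(d['confidence'],2),k.mean(0).round(),cv2.minAreaRect(p.astype(np.float32)))
E
```

```text
4.15 [ 0.6689 -0.0063  0.3984] tool axes [[0.9447, 0.328, -0.001], [0.328, -0.9447, -0.0014], [-0.0014, 0.001, -1.0]] [ 0.02  0.67 -0.17  1.28  0.11  1.2  -1.39] [-0.2 -0.3  0.1] 87.9
{'intrinsics': array([[325.1922621 ,   0.        , 282.97196867],
       [  0.        , 325.1922621 , 210.59822963],
       [  0.        ,   0.        ,   1.        ]]), 'eye': array([0.74394522, 0.01932678, 0.47988661]), 'rotation': array([-0.12629026,  0.08945582, -0.57270602,  0.8050194 ])}
top_weight 0.56 [281. 195.] ((672.567626953125, -3.751810073852539), (37.39622116088867, 37.45548629760742), 63.76703643798828)
middle_weight 0.6 [281. 185.] ((676.0293579101562, -2.136474609375), (45.20475769042969, 47.21753692626953), 22.568584442138672)
middle_weight 0.47 [257. 266.] ((585.504150390625, -7.68670654296875), (99.16268157958984, 94.25139617919922), 14.11359977722168)
due_weight 0.58 [275. 173.] ((680.9337158203125, 4.496623992919922), (40.69511032104492, 60.240901947021484), 36.809165954589844)
```

View pics/w0.png

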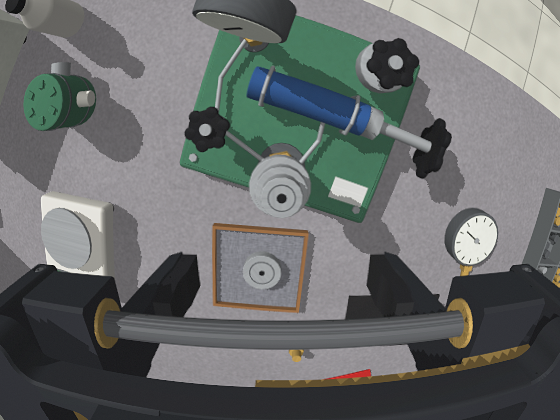

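The wrist image shows the stack's top disc at (281,198) and the spare at (262,272). The two cameras agree within about 4 mm, so I use their mean. I descend with the fingertips 3 mm above the middle disc and grip the top disc.

play_rows --translation '[[0.0024,-0.0016,0.02],[0,0,0.04],[0,0,0.04],[0,0,0.025],[0,0,0.012],[0,0,0.008],[0,0,0],[0,0,0],[0,0,0],[0,0,0],[0,0,0],[0,0,0],[0,0,0],[0,0,0],[0,0,0]]' --delta_rot '[[0,0,0],[0,0,0],[0,0,0],[0,0,0],[0,0,0],[0,0,0],[0,0,0],[0,0,0],[0,0,0],[0,0,0],[0,0,0],[0,0,0],[0,0,0],[0,0,0],[0,0,0]]' --grip '[1,1,1,0.6,0.3,0.1,0.1,0,-0.05,-0.1,-0.2,-0.4,-0.6,-0.8,-1]' --squeeze 20

```text
clock: 6.22
tool_pos: [0.6713, -0.0032, 0.2541]
eef_rot: [0.986, 0.167, 0.0, 0.0]
contact_force: [0.2, -1.3, 4.6]
opening: 0.421
finger_force: 20.0
```

```bash
python3 - <<'E'
from h import *
stat(); print(r.get_state()['finger_force'])
c,s=np.cos(np.radians(16.8)),np.sin(np.radians(16.8)); m=np.array([.4562,-.295])
for y in (.042,-.042): print(m+y*np.array([-s,c]))
E
```

```text
6.22 [ 0.6713 -0.0032  0.2541] tool axes [[0.9445, 0.3285, 0.0008], [0.3285, -0.9445, -0.0002], [0.0007, 0.0004, -1.0]] [ 0.02  0.81 -0.16  1.46  0.15  0.89 -1.42] [ 0.2 -1.3  4.6] 37.0
20.000728368759155
[ 0.44406066 -0.25479258]
[ 0.46833934 -0.33520742]
```

play_rows --translation '[[0,0,-0.006],[0,0,-0.02],[0,0,-0.025],[0,0,-0.025],[-0.0301,0.0247,0],[-0.0301,0.0247,0],[-0.0301,0.0247,0],[-0.0301,0.0247,0],[-0.0301,0.0247,0],[-0.0301,0.0247,0],[-0.0301,0.0247,0],[-0.0301,0.0247,0],[-0.0301,0.0247,0],[-0.0301,0.0247,0],[0,0,0.04],[0,0,0.05],[0,0,0.05],[0,0,0.04],[0,0,0.02],[0,0,0]]' --delta_rot '[[0,0,0],[0,0,0],[0,0,0],[0,0,0],[0,0,0],[0,0,0],[0,0,0],[0,0,0],[0,0,0],[0,0,0],[0,0,0],[0,0,0],[0,0,0],[0,0,0],[0,0,0],[0,0,0],[0,0,0],[0,0,0],[0,0,0],[0,0,0]]' --grip '[-1,-1,-1,-1,-1,-1,-1,-1,-1,-1,-1,-1,-1,-1,-1,-1,-1,-1,-1,-1]'

```text
clock: 8.72
tool_pos: [0.4671, -0.3343, 0.128]
eef_rot: [0.986, 0.167, -0.002, -0.001]
contact_force: [0.4, -0.6, -1.0]
opening: 0.422
finger_force: 20.0
```

```bash
python3 - <<'E'
from h import *
stat(); print(r.get_state()['finger_force'])
to([.468,-.335,.0725])
save('scene','s2'); im=save('top','t2')
a=im[85:235,215:430];b=cv2.imread('pics/s2.png')[150:300,110:325]
cv2.imwrite('pics/c2.png',cv2.resize(np.vstack([a,b]),None,fx=2,fy=2,interpolation=cv2.INTER_CUBIC))
E
```

```text
8.72 [ 0.4671 -0.3343  0.128 ] tool axes [[0.9443, 0.329, -0.0035], [0.329, -0.9443, 0.0024], [-0.0025, -0.0034, -1.0]] [ 0.62  0.88 -0.13  1.84  0.24  0.44 -0.92] [ 0.4 -0.6 -1. ] 37.1
19.99960631132126
from [ 0.4671 -0.3343  0.128 ] to [ 0.468  -0.335   0.0725] tool shift [0.0008 0.0011 0.0555] per row [0.00082 0.00111 0.05552]
```

View pics/c2.png

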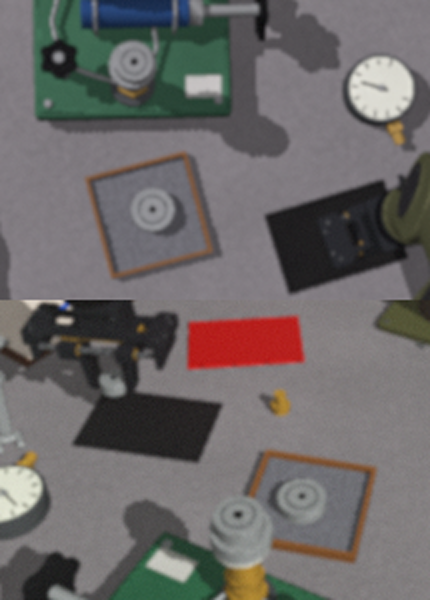

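The top disc is held at (110,385) and two discs remain on the tester. I lower it in small steps and watch the force.

play_rows --translation '[[0.0008,0.0011,0.025],[0,0,0.017],[0,0,0.007],[0,0,0.004],[0,0,0.001],[0,0,0]]' --delta_rot '[[0,0,0],[0,0,0],[0,0,0],[0,0,0],[0,0,0],[0,0,0]]' --grip '[-1,-1,-1,-1,-1,-1]'

```text
clock: 9.57
tool_pos: [0.4693, -0.3362, 0.0761]
eef_rot: [0.986, 0.167, 0.0, 0.0]
contact_force: [-0.1, -0.2, -1.6]
opening: 0.421
finger_force: 20.0
```

play_rows --translation '[[0,0,0.0005],[0,0,0.0005],[0,0,0]]' --delta_rot '[[0,0,0],[0,0,0],[0,0,0]]' --grip '[-1,-1,-1]'

```text
clock: 9.95
tool_pos: [0.4691, -0.3361, 0.0748]
eef_rot: [0.986, 0.167, 0.0, 0.0]
contact_force: [0.3, 0.8, -1.6]
opening: 0.424
finger_force: 20.0
```

play_rows --translation '[[0,0,0.0007],[0,0,0.0007],[0,0,0]]' --delta_rot '[[0,0,0],[0,0,0],[0,0,0]]' --grip '[-1,-1,-1]'

```text
clock: 10.32
tool_pos: [0.469, -0.336, 0.0732]
eef_rot: [0.986, 0.167, -0.0, -0.0]
contact_force: [-1.1, -0.1, -2.5]
opening: 0.423
finger_force: 20.0
```

play_rows --translation '[[0,0,0.0006],[0,0,0.0006],[0,0,0]]' --delta_rot '[[0,0,0],[0,0,0],[0,0,0]]' --grip '[-1,-1,-1]'

```text
clock: 10.7
tool_pos: [0.4691, -0.336, 0.0721]
eef_rot: [0.986, 0.167, 0.0, 0.0]
contact_force: [-0.1, -0.1, -1.3]
opening: 0.424
finger_force: 20.0
```

play_rows --translation '[[0,0,0.0005],[0,0,0]]' --delta_rot '[[0,0,0],[0,0,0]]' --grip '[-1,-1]'

```text
clock: 10.95
tool_pos: [0.4691, -0.3361, 0.072]
eef_rot: [0.986, 0.167, 0.0, 0.0]
contact_force: [-0.8, 0.8, 4.8]
opening: 0.431
finger_force: 20.0
```

play_rows --translation '[[0,0,0.0005],[0,0,0]]' --delta_rot '[[0,0,0],[0,0,0]]' --grip '[-1,-1]'

```text
clock: 11.2
tool_pos: [0.4691, -0.336, 0.072]
eef_rot: [0.986, 0.167, 0.0, 0.0]
contact_force: [-1.8, 1.5, 8.6]
opening: 0.423
finger_force: 20.0
```

play_rows --translation '[[0,0,0.0005],[0,0,0]]' --delta_rot '[[0,0,0],[0,0,0]]' --grip '[-1,-1]'

```text
clock: 11.45
tool_pos: [0.4691, -0.336, 0.072]
eef_rot: [0.986, 0.167, 0.0, 0.0]
contact_force: [-2.1, 1.9, 12.7]
opening: 0.426
finger_force: 20.0
```

Contact came at 0.0720, exactly as predicted. I relax, release gently, rise and return to the stack.

play_rows --translation '[[0,0,-0.0012],[0,0,0],[0,0,0],[0,0,0],[0,0,0],[0,0,-0.01],[0,0,-0.04],[0,0,-0.05],[0,0,-0.05],[0,0,-0.05],[0,0,-0.05],[0.0429,-0.0354,0],[0.0429,-0.0354,0],[0.0429,-0.0354,0],[0.0429,-0.0354,0],[0.0429,-0.0354,0],[0.0429,-0.0354,0],[0.0429,-0.0354,0],[0,0,0],[0,0,0]]' --delta_rot '[[0,0,0],[0,0,0],[0,0,0],[0,0,0],[0,0,0],[0,0,0],[0,0,0],[0,0,0],[0,0,0],[0,0,0],[0,0,0],[0,0,0],[0,0,0],[0,0,0],[0,0,0],[0,0,0],[0,0,0],[0,0,0],[0,0,0],[0,0,0]]' --grip '[-1,-0.1,0.0,0.15,0.25,0.25,0.25,0.5,1,1,1,1,1,1,1,1,1,1,1,1]'

```text
clock: 13.95
tool_pos: [0.6708, -0.004, 0.322]
eef_rot: [0.986, 0.167, -0.0, 0.001]
contact_force: [-0.3, -0.9, 0.9]
opening: 0.994
finger_force: 0.0
```

```bash
python3 - <<'E'
from h import *
stat(); cal=r.get_calibration('wrist'); im=save('wrist','w3')
for t,z in [('middle_weight',.186),('top_weight',.186),('due_weight',.168)]:
    for d in r.silhouettes('wrist',t)[:2]:
        k=contour(d['pixels'].astype(np.uint8)); p=onplane('wrist',k,z,cal)*1000
        rc=cv2.minAreaRect(p.astype(np.float32)); print(t,round(d['confidence'],2),k.mean(0).round(),np.round(rc[0],1),np.round(rc[1],1))
save('top','t3')
for t in ('top_weight','middle_weight'):
  for d in r.silhouettes('top',t)[:3]:
    k=contour(d['pixels'].astype(np.uint8)); rc=cv2.minAreaRect((onplane('top',k,.022)*1000).astype(np.float32)); print('top',t,round(d['confidence'],2),k.mean(0).round(),np.round(rc[0],1),np.round(rc[1],1))
to([.671,-.0035,.2355])
E
```

```text
13.95 [ 0.6708 -0.004   0.322 ] tool axes [[0.9445, 0.3285, -0.0006], [0.3285, -0.9445, -0.0013], [-0.0009, 0.001, -1.0]] [ 0.02  0.73 -0.17  1.39  0.14  1.03 -1.41] [-0.3 -0.9  0.9] 87.5
middle_weight 0.65 [282. 219.] [672.8  -3.1] [52.9 48.5]
middle_weight 0.21 [325. 117.] [749.1 -16.6] [166.1 237.8]
due_weight 0.56 [277. 196.] [681.6   3.9] [43.5 59.7]
top top_weight 0.6 [398. 198.] [ 467.3 -334. ] [42.7 37.1]
from [ 0.6711 -0.0043  0.322 ] to [ 0.671  -0.0035  0.2355] tool shift [ 0.0002 -0.0008  0.0865] per row [ 0.0002  -0.00082  0.08654]
```

View pics/w3.png

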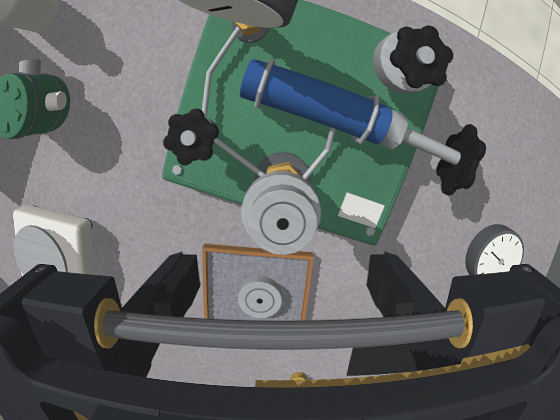

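The middle disc shows at (283,222), well centred between the fingers. I descend and grip it.

play_rows --translation '[[0.0012,-0.0008,0.025],[0,0,0.03],[0,0,0.018],[0,0,0.009],[0,0,0.0045],[0,0,0],[0,0,0],[0,0,0],[0,0,0],[0,0,0],[0,0,0],[0,0,0],[0,0,0]]' --delta_rot '[[0,0,0],[0,0,0],[0,0,0],[0,0,0],[0,0,0],[0,0,0],[0,0,0],[0,0,0],[0,0,0],[0,0,0],[0,0,0],[0,0,0],[0,0,0]]' --grip '[1,1,1,0.6,0.45,0.4,0.3,0.2,0.1,0,-0.3,-0.6,-1]' --squeeze 25

```text
clock: 15.92
tool_pos: [0.6724, -0.0023, 0.2358]
eef_rot: [0.986, 0.167, 0.0, 0.0]
contact_force: [-0.2, 0.1, 5.3]
opening: 0.559
finger_force: 25.0
```

```bash
python3 - <<'E'
from h import *
stat(); to([.444,-.255,.33],8)
E
```

```text
15.93 [ 0.6724 -0.0023  0.2358] tool axes [[0.9445, 0.3285, 0.001], [0.3285, -0.9445, -0.0002], [0.0008, 0.0005, -1.0]] [ 0.02  0.83 -0.16  1.47  0.16  0.85 -1.43] [-0.2  0.1  5.3] 49.2
from [ 0.6724 -0.0023  0.2358] to [ 0.444 -0.255  0.33 ] tool shift [-0.2987  0.1637 -0.0944] per row [-0.03734  0.02046 -0.01179]
```

play_rows --translation '[[0,0,-0.006],[0,0,-0.02],[0,0,-0.024],[0,0,-0.024],[-0.03734,0.02046,0],[-0.03734,0.02046,0],[-0.03734,0.02046,0],[-0.03734,0.02046,0],[-0.03734,0.02046,0],[-0.03734,0.02046,0],[-0.03734,0.02046,0],[-0.03734,0.02046,0],[0,0,0.04],[0,0,0.05],[0,0,0.05],[0,0,0.045],[0,0,0.025],[0,0,0.01],[0,0,0.005],[0,0,0]]' --delta_rot '[[0,0,0],[0,0,0],[0,0,0],[0,0,0],[0,0,0],[0,0,0],[0,0,0],[0,0,0],[0,0,0],[0,0,0],[0,0,0],[0,0,0],[0,0,0],[0,0,0],[0,0,0],[0,0,0],[0,0,0],[0,0,0],[0,0,0],[0,0,0]]' --grip '[-1,-1,-1,-1,-1,-1,-1,-1,-1,-1,-1,-1,-1,-1,-1,-1,-1,-1,-1,-1]'

```text
clock: 18.42
tool_pos: [0.4442, -0.2551, 0.0849]
eef_rot: [0.986, 0.167, 0.0, 0.0]
contact_force: [0.1, 0.5, -2.4]
opening: 0.558
finger_force: 25.0
```

```bash
python3 - <<'E'
from h import *
stat(); to([.444,-.255,.0725])
E
```

```text
18.43 [ 0.4442 -0.2551  0.0849] tool axes [[0.9445, 0.3285, 0.0009], [0.3285, -0.9445, -0.0004], [0.0008, 0.0007, -1.0]] [ 0.47  0.92 -0.07  2.04  0.29  0.19 -1.09] [ 0.1  0.5 -2.4] 49.1
from [ 0.4442 -0.2551  0.0849] to [ 0.444  -0.255   0.0725] tool shift [-0.0001 -0.0001  0.0124] per row [-0.00013 -0.00013  0.01236]
```

play_rows --translation '[[0,0,0.006],[0,0,0.004],[0,0,0.001],[0,0,0.001],[0,0,0.0005],[0,0,0]]' --delta_rot '[[0,0,0],[0,0,0],[0,0,0],[0,0,0],[0,0,0],[0,0,0]]' --grip '[-1,-1,-1,-1,-1,-1]'

```text
clock: 19.18
tool_pos: [0.4438, -0.2549, 0.0718]
eef_rot: [0.986, 0.167, -0.0, 0.0]
contact_force: [0.1, 1.1, -3.0]
opening: 0.557
finger_force: 25.0
```

play_rows --translation '[[0,0,0.0005],[0,0,0.0003],[0,0,0]]' --delta_rot '[[0,0,0],[0,0,0],[0,0,0]]' --grip '[-1,-1,-1]'

```text
clock: 19.55
tool_pos: [0.4438, -0.2549, 0.0717]
eef_rot: [0.986, 0.167, 0.0, 0.0]
contact_force: [-0.6, 0.4, 5.7]
opening: 0.559
finger_force: 25.0
```

play_rows --translation '[[0,0,-0.0006],[0,0,0],[0,0,0],[0,0,0],[0,0,0],[0,0,-0.01],[0,0,-0.04],[0,0,-0.05],[0,0,-0.05],[0,0,-0.05],[0,0,-0.05],[0.0426,-0.0232,0],[0.0426,-0.0232,0],[0.0426,-0.0232,0],[0.0426,-0.0232,0],[0.0426,-0.0232,0],[0.0426,-0.0232,0],[0.0426,-0.0232,0],[0,0,0],[0,0,0]]' --delta_rot '[[0,0,0],[0,0,0],[0,0,0],[0,0,0],[0,0,0],[0,0,0],[0,0,0],[0,0,0],[0,0,0],[0,0,0],[0,0,0],[0,0,0],[0,0,0],[0,0,0],[0,0,0],[0,0,0],[0,0,0],[0,0,0],[0,0,0],[0,0,0]]' --grip '[-1,0.15,0.25,0.4,0.5,0.5,0.5,0.5,1,1,1,1,1,1,1,1,1,1,1,1]'

```text
clock: 22.05
tool_pos: [0.6714, -0.0043, 0.3217]
eef_rot: [0.986, 0.166, -0.001, 0.001]
contact_force: [-0.9, -0.9, -0.1]
opening: 1.001
finger_force: 0.0
```

```bash
python3 - <<'E'
from h import *
stat(); cal=r.get_calibration('wrist'); im=save('wrist','w4'); save('top','t4')
for c,t,z in [('wrist','due_weight',.168),('top','due_weight',.168),('top','top_weight',.022),('top','middle_weight',.022),('top','balance',.046),('top','spare_weight',.023)]:
    for d in r.silhouettes(c,t)[:2]:
        k=contour(d['pixels'].astype(np.uint8)); p=onplane(c,k,z,cal if c=='wrist' else None)*1000
        rc=cv2.minAreaRect(p.astype(np.float32)); print(c,t,round(d['confidence'],2),k.mean(0).round(),np.round(rc[0],1),np.round(rc[1],1),round(rc[2],1))
to([.672,-.0033,.2175])
a=im[150:300,200:360]; b=cv2.imread('pics/t4.png')[85:235,150:430]
cv2.imwrite('pics/c4.png',cv2.resize(np.hstack([a,b]),None,fx=1.8,fy=1.8,interpolation=cv2.INTER_CUBIC))
E
```

```text
22.05 [ 0.6714 -0.0043  0.3217] tool axes [[0.9446, 0.3283, -0.001], [0.3283, -0.9446, -0.0012], [-0.0013, 0.0008, -1.0]] [ 0.04  0.74 -0.2   1.39  0.16  1.03 -1.43] [-0.9 -0.9 -0.1] 88.1
wrist due_weight 0.83 [280. 211.] [673.4  -2. ] [64.3 60. ] 16.9
top top_weight 0.58 [399. 198.] [ 467.3 -335.4] [34.2 31.4] 89.6
top middle_weight 0.49 [370. 208.] [ 440.8 -255.3] [51.1 45.5] 89.6
top balance 0.78 [176. 217.] [419.8 292.1] [188.  142.5] 7.8
top balance 0.22 [153. 127.] [671.6 358.5] [108.7 102.8] 63.8
from [ 0.6719 -0.0041  0.3218] to [ 0.672  -0.0033  0.2175] tool shift [ 0.0004 -0.0008  0.1043] per row [ 0.00039 -0.00076  0.10431]
```

View pics/c4.png

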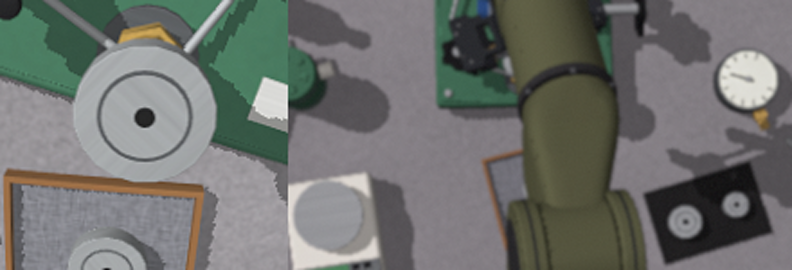

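The mat holds both discs side by side at crop (685,222) and (737,205). The due disc is centred in the wrist view at about (280,215), so I grip it.

play_rows --translation '[[0.001,-0.0009,0.035],[0,0,0.035],[0,0,0.018],[0,0,0.012],[0,0,0.0043],[0,0,0],[0,0,0],[0,0,0],[0,0,0],[0,0,0],[0,0,0],[0,0,0]]' --delta_rot '[[0,0,0],[0,0,0],[0,0,0],[0,0,0],[0,0,0],[0,0,0],[0,0,0],[0,0,0],[0,0,0],[0,0,0],[0,0,0],[0,0,0]]' --grip '[1,1,1,1,0.8,0.7,0.6,0.5,0.4,0.3,-0.3,-1]' --squeeze 35

```text
clock: 23.95
tool_pos: [0.6728, -0.0018, 0.2178]
eef_rot: [0.986, 0.167, 0.0, -0.0]
contact_force: [-1.7, 1.2, 4.0]
opening: 0.698
finger_force: 35.0
```

```bash
python3 - <<'E'
from h import *
stat()
# balance pan centre: circle on pan top plane via image
for n in ('top0','top1','t4'):
    im=cv2.imread(f'pics/{n}.png'); g=cv2.cvtColor(im,cv2.COLOR_BGR2GRAY)[170:240,140:215]
    g=cv2.resize(g,None,fx=4,fy=4,interpolation=cv2.INTER_CUBIC)
    c=cv2.HoughCircles(g,cv2.HOUGH_GRADIENT,1.5,200,param1=80,param2=20,minRadius=68,maxRadius=92)
    if c is not None:
        u=c[0,0]; uv=[140+(u[0]-1.5)/4,170+(u[1]-1.5)/4]; print(n,np.round(uv,1),u[2]/4,onplane('top',uv,.066).round(4))
to([.425,.29,.30],12)
E
```

```text
23.95 [ 0.6728 -0.0018  0.2178] tool axes [[0.9444, 0.3289, 0.0004], [0.3289, -0.9444, 0.0007], [0.0006, -0.0005, -1.0]] [ 0.03  0.85 -0.18  1.48  0.19  0.82 -1.46] [-1.7  1.2  4. ] 61.4
top0 [180.3 204.7] 21.5375 [[0.4511 0.2762]]
top1 [172.4 204.3] 19.8875 [[0.4522 0.298 ]]
t4 [172.4 204.3] 19.8875 [[0.4522 0.298 ]]
from [ 0.6728 -0.0018  0.2178] to [0.425 0.29  0.3  ] tool shift [-0.138  -0.3571 -0.0821] per row [-0.0115  -0.02976 -0.00685]
```

Two estimates put the pan centre at about (0.4523, 0.298): the circle fit and the housing rectangle. I lift the due disc and go over it.

play_rows --translation '[[0,0,-0.003],[0,0,-0.012],[0,0,-0.02],[0,0,-0.025],[0,0,-0.02],[-0.011,-0.0356,0],[-0.011,-0.0356,0],[-0.011,-0.0356,0],[-0.011,-0.0356,0],[-0.011,-0.0356,0],[-0.011,-0.0356,0],[-0.011,-0.0356,0],[-0.011,-0.0356,0],[-0.011,-0.0356,0],[-0.011,-0.0356,0],[0,0,0],[0,0,0]]' --delta_rot '[[0,0,0],[0,0,0],[0,0,0],[0,0,0],[0,0,0],[0,0,0],[0,0,0],[0,0,0],[0,0,0],[0,0,0],[0,0,0],[0,0,0],[0,0,0],[0,0,0],[0,0,0],[0,0,0],[0,0,0]]' --grip '[-1,-1,-1,-1,-1,-1,-1,-1,-1,-1,-1,-1,-1,-1,-1,-1,-1]'

```text
clock: 26.08
tool_pos: [0.4524, 0.2969, 0.2975]
eef_rot: [0.986, 0.166, 0.0, 0.001]
contact_force: [0.5, -0.8, -3.8]
opening: 0.694
finger_force: 35.0
```

```bash
python3 - <<'E'
from h import *
stat(); cal=r.get_calibration('wrist'); im=save('wrist','w5'); save('top','t5')
to([.4523,.298,.150],1)
b=cv2.imread('pics/t5.png')
uv=np.array([[281.2,117.2]])
# projected carrier & pan circles via onplane search: project pan point into wrist
e=np.array(cal['eye']);M=R.from_quat(cal['rotation']).as_matrix();K=cal['intrinsics']
def proj(p):
    v=(np.array(p)-e)@M; th=np.arctan2(np.hypot(v[0],v[1]),-v[2]); f=th/np.hypot(v[0],v[1]); return K[0,2]+K[0,0]*f*v[0],K[1,2]-K[1,1]*f*v[1]
t=np.linspace(0,2*np.pi,60)
for x,y,z,rad in [(.4523,.298,.066,.054),(.6727,-.003,.150,.029)]:
    pts=np.array([proj([x+rad*np.cos(a),y+rad*np.sin(a),z]) for a in t]); print(pts.mean(0))
    for p in pts: cv2.circle(im,tuple(p.round().astype(int)),0,(0,0,255),-1)
cv2.imwrite('pics/w5b.png',im)
E
```

```text
26.07 [0.4524 0.2969 0.2975] tool axes [[0.9447, 0.328, 0.0009], [0.328, -0.9447, -0.001], [0.0005, 0.0012, -1.0]] [-0.57  0.59 -0.16  1.83  0.14  0.74 -2.04] [ 0.5 -0.8 -3.8] 61.0
from [0.4528 0.2963 0.2974] to [0.4523 0.298  0.15  ] tool shift [-0.     -0.002   0.1474] per row [-0.      -0.00197  0.14739]
[281.55781539 188.56073193]
[612.62849016 118.10640448]
```

View pics/w5b.png

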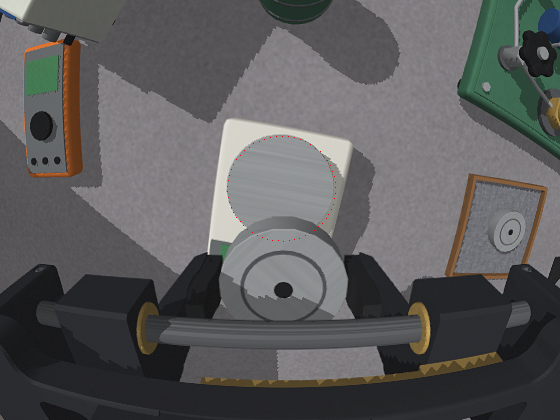

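The projected pan circle sits right on the pan at (281,188), so I lower the disc.

play_rows --translation '[[0,-0.0015,0.03],[0,0,0.04],[0,0,0.04],[0,0,0.025],[0,0,0.012],[0,0,0.008],[0,0,0.005],[0,0,0.002],[0,0,0.0005],[0,0,0]]' --delta_rot '[[0,0,0],[0,0,0],[0,0,0],[0,0,0],[0,0,0],[0,0,0],[0,0,0],[0,0,0],[0,0,0],[0,0,0]]' --grip '[-1,-1,-1,-1,-1,-1,-1,-1,-1,-1]'

```text
clock: 27.42
tool_pos: [0.4515, 0.2993, 0.1352]
eef_rot: [0.986, 0.167, 0.0, -0.0]
contact_force: [0.2, -0.2, -3.4]
opening: 0.697
finger_force: 35.0
```

play_rows --translation '[[0,0,0.0005],[0,0,0]]' --delta_rot '[[0,0,0],[0,0,0]]' --grip '[-1,-1]'

```text
clock: 27.68
tool_pos: [0.4514, 0.2991, 0.1344]
eef_rot: [0.986, 0.167, 0.0, 0.0]
contact_force: [0.3, 0.1, -3.5]
opening: 0.693
finger_force: 35.0
```

play_rows --translation '[[0,0,0.0005],[0,0,0]]' --delta_rot '[[0,0,0],[0,0,0]]' --grip '[-1,-1]'

```text
clock: 27.92
tool_pos: [0.4514, 0.2991, 0.1338]
eef_rot: [0.986, 0.167, 0.0, 0.0]
contact_force: [-0.1, -0.5, -4.0]
opening: 0.696
finger_force: 35.0
```

play_rows --translation '[[0,0,0.0005],[0,0,0]]' --delta_rot '[[0,0,0],[0,0,0]]' --grip '[-1,-1]'

```text
clock: 28.18
tool_pos: [0.4514, 0.2991, 0.1337]
eef_rot: [0.986, 0.167, 0.0, 0.0]
contact_force: [-0.8, -1.5, 4.1]
opening: 0.692
finger_force: 35.0
```

play_rows --translation '[[0,0,0.0003],[0,0,0]]' --delta_rot '[[0,0,0],[0,0,0]]' --grip '[-1,-1]'

```text
clock: 28.42
tool_pos: [0.4514, 0.2991, 0.1337]
eef_rot: [0.986, 0.167, 0.0, 0.0]
contact_force: [-1.3, -1.3, 7.3]
opening: 0.696
finger_force: 35.0
```

play_rows --translation '[[0,0,-0.0007],[0,0,0],[0,0,0],[0,0,0],[0,0,-0.01],[0,0,-0.04],[0,0,-0.055],[0,0,-0.06],[-0.0081,0.0406,0],[-0.0081,0.0406,0],[-0.0081,0.0406,0],[-0.0081,0.0406,0],[-0.0081,0.0406,0],[-0.0081,0.0406,0],[-0.0081,0.0406,0],[-0.0081,0.0406,0],[0,0,0.04],[0,0,0.05],[0,0,0.03],[0,0,0]]' --delta_rot '[[0,0,0],[0,0,0],[0,0,0],[0,0,0],[0,0,0],[0,0,0],[0,0,0],[0,0,0],[0,0,0],[0,0,0],[0,0,0],[0,0,0],[0,0,0],[0,0,0],[0,0,0],[0,0,0],[0,0,0],[0,0,0],[0,0,0],[0,0,0]]' --grip '[-1,0.5,0.7,0.8,0.8,0.8,0.8,0.8,0.8,0.8,0.8,0.8,0.8,0.8,0.8,0.8,0.8,0.8,0.8,0.8]'

```text
clock: 30.92
tool_pos: [0.4959, -0.0289, 0.1777]
eef_rot: [0.986, 0.167, -0.002, -0.0]
contact_force: [-0.5, -0.2, -0.3]
opening: 0.9
finger_force: 0.0
```

```bash
cat >> h.py <<'E'
def hub(n,cal,uv0,z,w=14):
    """dark hub dot near uv0 in saved wrist picture"""
    g=cv2.cvtColor(cv2.imread(f'pics/{n}.png'),cv2.COLOR_BGR2GRAY); u,v=uv0; a=g[v-w:v+w+1,u-w:u+w+1]
    m=(a<70).astype(np.uint8); nb,lab,st,ce=cv2.connectedComponentsWithStats(m); i=1+np.argmin(np.hypot(*(ce[1:]-w).T)); c=ce[i]+[u-w,v-w]
    return c,onplane('wrist',c,z,cal)[0]
E
python3 - <<'E'
from h import *
stat(); cal=r.get_calibration('wrist'); im=save('wrist','w6'); save('top','t6')
for c,t,z in [('wrist','spare_weight',.023),('wrist','tray',.014),('top','due_weight',.084),('top','spare_weight',.084)]:
    for d in r.silhouettes(c,t)[:2]:
        k=contour(d['pixels'].astype(np.uint8)); p=onplane(c,k,z,cal if c=='wrist' else None)*1000
        rc=cv2.minAreaRect(p.astype(np.float32)); print(c,t,round(d['confidence'],2),k.mean(0).round(),np.round(rc[0],1),np.round(rc[1],1),round(rc[2],1))
cv2.imwrite('pics/c6.png',np.hstack([im[60:330,150:480],cv2.resize(cv2.imread('pics/t6.png')[170:260,130:286],(468,270),interpolation=cv2.INTER_CUBIC)]))
E
```

```text
30.93 [ 0.4959 -0.0289  0.1777] tool axes [[0.9444, 0.3289, -0.0037], [0.3289, -0.9444, -0.0004], [-0.0037, -0.0009, -1.0]] [ 0.05  0.74 -0.14  2.05  0.26  0.37 -1.53] [-0.5 -0.2 -0.3] 79.2
wrist spare_weight 0.77 [284. 211.] [497.6 -30.3] [59.6 63.5] 84.0
wrist tray 0.74 [277. 204.] [489.7 -24.8] [152.2 150.9] 14.7
top due_weight 0.78 [171. 205.] [449.3 298.3] [60.2 60.1] 0.3
top spare_weight 0.64 [383. 203.] [ 451.4 -277.9] [114.8 169.3] 17.2
```

View pics/c6.png

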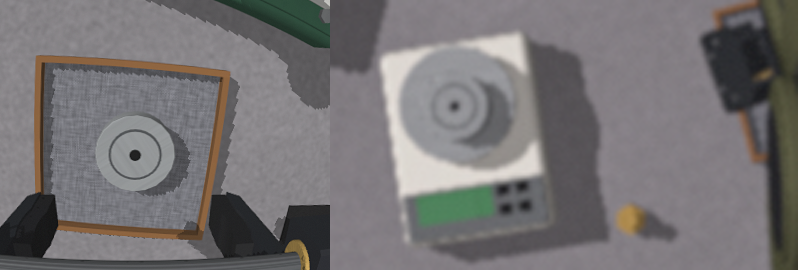

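The due disc lies on the pan at crop (454,104), central once parallax is allowed for. The spare in the tray is at crop (134,155). I descend and grip it.

play_rows --translation '[[0.0009,0.0014,0.03],[0,0,0.035],[0,0,0.02],[0,0,0.012],[0,0,0.0075],[0,0,0],[0,0,0],[0,0,0],[0,0,0],[0,0,0],[0,0,0]]' --delta_rot '[[0,0,0],[0,0,0],[0,0,0],[0,0,0],[0,0,0],[0,0,0],[0,0,0],[0,0,0],[0,0,0],[0,0,0],[0,0,0]]' --grip '[0.7,0.7,0.7,0.7,0.7,0.65,0.55,0.5,0.4,-0.2,-1]' --squeeze 35

```text
clock: 32.6
tool_pos: [0.4983, -0.0296, 0.0746]
eef_rot: [0.986, 0.167, 0.0, -0.0]
contact_force: [-0.5, 1.4, 5.6]
opening: 0.696
finger_force: 35.0
```

```bash
python3 - <<'E'
from h import *
stat()
to([.6728,-.0022,.0730],8)
E
```

```text
32.6 [ 0.4983 -0.0296  0.0746] tool axes [[0.9443, 0.329, 0.0005], [0.329, -0.9443, 0.0004], [0.0006, -0.0002, -1.0]] [-0.    0.94 -0.05  2.08  0.3   0.13 -1.56] [-0.5  1.4  5.6] 61.3
from [ 0.4983 -0.0296  0.0746] to [ 0.6728 -0.0022  0.073 ] tool shift [0.1738 0.0315 0.0017] per row [0.02173 0.00394 0.00021]
```

play_rows --translation '[[0,0,-0.003],[0,0,-0.012],[0,0,-0.03],[0,0,-0.045],[0,0,-0.05],[0,0,-0.05],[0,0,-0.05],[0,0,-0.045],[0.0217,0.0039,0],[0.0217,0.0039,0],[0.0217,0.0039,0],[0.0217,0.0039,0],[0.0217,0.0039,0],[0.0217,0.0039,0],[0.0217,0.0039,0],[0.0217,0.0039,0],[0,0,0],[0,0,0]]' --delta_rot '[[0,0,0],[0,0,0],[0,0,0],[0,0,0],[0,0,0],[0,0,0],[0,0,0],[0,0,0],[0,0,0],[0,0,0],[0,0,0],[0,0,0],[0,0,0],[0,0,0],[0,0,0],[0,0,0],[0,0,0],[0,0,0]]' --grip '[-1,-1,-1,-1,-1,-1,-1,-1,-1,-1,-1,-1,-1,-1,-1,-1,-1,-1]'

```text
clock: 34.85
tool_pos: [0.6711, -0.0029, 0.3588]
eef_rot: [0.986, 0.166, -0.001, 0.0]
contact_force: [-0.1, -0.6, -4.6]
opening: 0.69
finger_force: 35.0
```

```bash
cat >> h.py <<'E'
def proj(p,cal):
    e=np.array(cal['eye']);M=R.from_quat(cal['rotation']).as_matrix();K=cal['intrinsics']
    v=(np.array(p)-e)@M; th=np.arctan2(np.hypot(v[0],v[1]),-v[2]); f=th/np.hypot(v[0],v[1]); return K[0,2]+K[0,0]*f*v[0],K[1,2]-K[1,1]*f*v[1]
E
python3 - <<'E'
from h import *
stat(); cal=r.get_calibration('wrist'); im=save('wrist','w7')
pts=np.array([proj([.6728+.029*np.cos(a),-.0022+.029*np.sin(a),.15],cal) for a in np.linspace(0,6.28,60)]); print(pts.mean(0))
u,v=pts.mean(0).astype(int); s=6
a=cv2.resize(im[v-45:v+45,u-60:u+60],None,fx=s,fy=s,interpolation=cv2.INTER_CUBIC)
for p in pts: cv2.circle(a,tuple(((p-[u-60,v-45]+.5)*s).astype(int)),1,(0,0,255),-1)
cv2.imwrite('pics/w7b.png',a)
E
```

```text
34.85 [ 0.6711 -0.0029  0.3588] tool axes [[0.9446, 0.3283, -0.0025], [0.3283, -0.9446, -0.0007], [-0.0026, -0.0001, -1.0]] [ 0.05  0.71 -0.23  1.33  0.17  1.12 -1.44] [-0.1 -0.6 -4.6] 60.7
[282.6504846  193.18947705]
```

View pics/w7b.png

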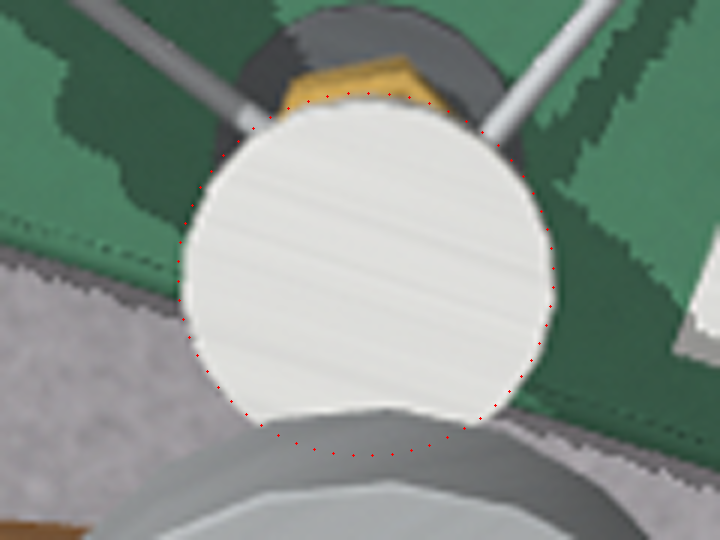

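The carrier, centred about (367,275) in the crop, matches the projected circle within about 0.5 mm. I descend to just above it, then correct.

play_rows --translation '[[0.001,0,0.03],[0,0,0.04],[0,0,0.035],[0,0,0.02],[0,0,0.006],[0,0,0],[0,0,0]]' --delta_rot '[[0,0,0],[0,0,0],[0,0,0],[0,0,0],[0,0,0],[0,0,0],[0,0,0]]' --grip '[-1,-1,-1,-1,-1,-1,-1]'

```text
clock: 35.78
tool_pos: [0.674, -0.0021, 0.2297]
eef_rot: [0.986, 0.167, 0.001, 0.0]
contact_force: [-0.0, -0.8, -3.6]
opening: 0.695
finger_force: 35.0
```

```bash
python3 - <<'E'
from h import *
stat(); to([.6731,-.0021,.2205])
E
```

```text
35.77 [ 0.674  -0.0021  0.2297] tool axes [[0.9445, 0.3284, 0.0025], [0.3284, -0.9445, 0.0001], [0.0023, 0.0008, -1.0]] [ 0.04  0.84 -0.21  1.47  0.21  0.85 -1.48] [-0.  -0.8 -3.6] 61.2
from [ 0.674  -0.0021  0.2297] to [ 0.6731 -0.0021  0.2205] tool shift [-0.0009 -0.0003  0.0092] per row [-0.00087 -0.00028  0.00919]
```

play_rows --translation '[[-0.0006,-0.0003,0.005],[0,0,0.003],[0,0,0.001],[0,0,0],[0,0,0]]' --delta_rot '[[0,0,0],[0,0,0],[0,0,0],[0,0,0],[0,0,0]]' --grip '[-1,-1,-1,-1,-1]'

```text
clock: 36.4
tool_pos: [0.6725, -0.002, 0.2197]
eef_rot: [0.986, 0.167, -0.0, 0.0]
contact_force: [-2.6, 0.7, 2.4]
opening: 0.694
finger_force: 35.0
```

play_rows --translation '[[0,0,0.0005],[0,0,0]]' --delta_rot '[[0,0,0],[0,0,0]]' --grip '[-1,-1]'

```text
clock: 36.65
tool_pos: [0.6725, -0.002, 0.2196]
eef_rot: [0.986, 0.167, -0.0, 0.0]
contact_force: [-4.1, -1.6, 6.8]
opening: 0.693
finger_force: 35.0
```

play_rows --translation '[[0,0,0.0005],[0,0,0]]' --delta_rot '[[0,0,0],[0,0,0]]' --grip '[-1,-1]'

```text
clock: 36.9
tool_pos: [0.6725, -0.002, 0.2196]
eef_rot: [0.986, 0.167, 0.0, 0.0]
contact_force: [-5.7, -0.8, 7.6]
opening: 0.691
finger_force: 35.0
```

play_rows --translation '[[0,0,-0.0009],[0,0,0],[0,0,0],[0,0,0],[0,0,0],[0,0,-0.01],[0,0,-0.04],[0,0,-0.05],[0,0,-0.001],[0,0,0],[0,0,0]]' --delta_rot '[[0,0,0],[0,0,0],[0,0,0],[0,0,0],[0,0,0],[0,0,0],[0,0,0],[0,0,0],[0,0,0],[0,0,0],[0,0,0]]' --grip '[-1,0.5,0.6,0.8,0.9,1,1,1,1,1,1]'

```text
clock: 38.28
tool_pos: [0.672, -0.0021, 0.3188]
eef_rot: [0.986, 0.167, -0.001, -0.0]
contact_force: [-0.0, -0.4, -0.4]
opening: 0.998
finger_force: 0.0
```

```bash
python3 - <<'E'
from h import *
stat(); cal=r.get_calibration('wrist'); im=save('wrist','w8')
for d in r.silhouettes('wrist','spare_weight')[:2]:
    k=contour(d['pixels'].astype(np.uint8)); p=onplane('wrist',k,.168,cal)*1000
    rc=cv2.minAreaRect(p.astype(np.float32)); print(round(d['confidence'],2),k.mean(0).round(),np.round(rc[0],1),np.round(rc[1],1))
u,v=np.round(proj([.672,-.0024,.168],cal)).astype(int); print(u,v,hub('w8',cal,(u,v),.168))
s=7; t=np.linspace(0,6.28,70)
a=cv2.resize(im[v-40:v+40,u-50:u+50],None,fx=s,fy=s,interpolation=cv2.INTER_CUBIC)
for q in t: 
    p=np.array(proj([.6723+.031*np.cos(q),-.0024+.031*np.sin(q),.168],cal)); cv2.circle(a,tuple(((p-[u-50,v-40]+.5)*s).astype(int)),1,(0,0,255),-1)
cv2.imwrite('pics/w8b.png',a)
to([.444,-.255,.322],8)
E
```

```text
38.27 [ 0.672  -0.0021  0.3188] tool axes [[0.9444, 0.3287, -0.0027], [0.3287, -0.9444, -0.0003], [-0.0027, -0.0006, -1.0]] [ 0.05  0.74 -0.23  1.39  0.18  1.04 -1.45] [-0.  -0.4 -0.4] 87.8
0.8 [283. 214.] [672.3  -3.1] [60.7 63.1]
283 216 (array([283.35227273, 218.53409091]), array([ 0.67040323, -0.00329166]))
from [ 0.6722 -0.002   0.3188] to [ 0.444 -0.255  0.322] tool shift [-0.2987  0.1639 -0.0026] per row [-0.03733  0.02049 -0.00032]
```

View pics/w8b.png

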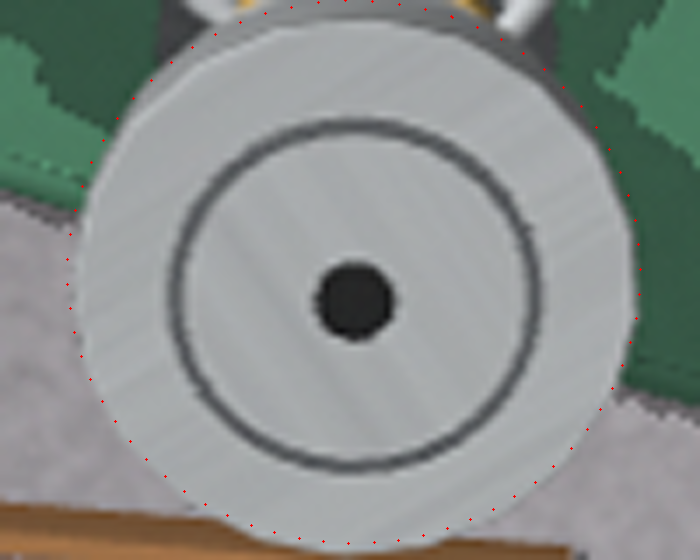

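```bash
python3 - <<'E'
from h import *
s=r.get_state(); cal=r.get_calibration('wrist'); save('wrist','w9')
print(s['tool_pos'].round(4), hub('w9',cal,(283,218),.168))
T=R.from_quat(s['eef_rot']); off=T.inv().apply(np.array(cal['eye'])-s['tool_pos']); rq=T.inv()*R.from_quat(cal['rotation'])
def mk(pos,axes): 
    t=R.from_matrix(np.array(axes)); return dict(intrinsics=cal['intrinsics'],eye=np.array(pos)+t.apply(off),rotation=(t*rq).as_quat())
c4=mk([.6716,-.0042,.3217],[[0.9446,0.3283,-0.001],[0.3283,-0.9446,-0.0012],[-0.0013,0.0008,-1.0]])
c7=mk([.6711,-.0029,.3588],[[0.9446,0.3283,-0.0025],[0.3283,-0.9446,-0.0007],[-0.0026,-0.0001,-1.0]])
print('due hub',hub('w4',c4,(280,215),.168))
g=cv2.imread('pics/w7.png'); m=(g.min(2)>195).astype(np.uint8); m[:150]=0;m[240:]=0;m[:,:240]=0;m[:,330:]=0
k=contour(m); k=k[k[:,1]<214]; w=onplane('wrist',k,.150,c7)
A=np.c_[2*w,np.ones(len(w))]; x=np.linalg.lstsq(A,(w**2).sum(1),rcond=None)[0]; print('carrier',x[:2].round(4),'rad',np.sqrt(x[2]+x[0]**2+x[1]**2))
E
```

```text
[ 0.6722 -0.002   0.3188] (array([283.21348315, 218.95505618]), array([ 0.67027016, -0.0032469 ]))
due hub (array([280., 215.]), array([ 0.67120283, -0.00255768]))
carrier [ 0.672  -0.0028] rad 0.027851018617623752
```

The spare lies within about 1 mm of the carrier centre, hub at crop (354,301), so it stays. Next I fetch the middle disc.

play_rows --translation '[[-0.03733,0.02049,0],[-0.03733,0.02049,0],[-0.03733,0.02049,0],[-0.03733,0.02049,0],[-0.03733,0.02049,0],[-0.03733,0.02049,0],[-0.03733,0.02049,0],[-0.03733,0.02049,0],[0,0,0.05],[0,0,0.05],[0,0,0.05],[0,0,0.05],[0,0,0.02],[0,0,0],[0,0,0],[0,0,0]]' --delta_rot '[[0,0,0],[0,0,0],[0,0,0],[0,0,0],[0,0,0],[0,0,0],[0,0,0],[0,0,0],[0,0,0],[0,0,0],[0,0,0],[0,0,0],[0,0,0],[0,0,0],[0,0,0],[0,0,0]]' --grip '[1,0.9,0.7,0.5,0.5,0.5,0.5,0.5,0.5,0.5,0.5,0.5,0.5,0.5,0.5,0.5]' --squeeze 25

```text
clock: 40.42
tool_pos: [0.4451, -0.2553, 0.1013]
eef_rot: [0.986, 0.166, 0.001, 0.001]
contact_force: [-0.4, -0.2, 0.9]
opening: 0.751
finger_force: 0.0
```

```bash
python3 - <<'E'
from h import *
stat(); to([.4438,-.2549,.0725])
E
```

```text
40.42 [ 0.4451 -0.2553  0.1013] tool axes [[0.9446, 0.3283, 0.0021], [0.3283, -0.9446, -0.001], [0.0017, 0.0016, -1.0]] [ 0.49  0.89 -0.1   2.04  0.35  0.23 -1.15] [-0.4 -0.2  0.9] 66.1
from [ 0.4451 -0.2553  0.1013] to [ 0.4438 -0.2549  0.0725] tool shift [-0.0011 -0.0009  0.0288] per row [-0.00115 -0.0009   0.02877]
```

play_rows --translation '[[-0.0008,-0.0006,0.015],[0,0,0.009],[0,0,0.004],[0,0,0],[0,0,0],[0,0,0],[0,0,0],[0,0,0],[0,0,0]]' --delta_rot '[[0,0,0],[0,0,0],[0,0,0],[0,0,0],[0,0,0],[0,0,0],[0,0,0],[0,0,0],[0,0,0]]' --grip '[0.5,0.5,0.5,0.4,0.3,0.2,0.1,-0.3,-1]' --squeeze 25

```text
clock: 41.55
tool_pos: [0.4437, -0.2547, 0.0723]
eef_rot: [0.986, 0.167, 0.0, 0.0]
contact_force: [0.2, -0.7, 2.1]
opening: 0.561
finger_force: 25.0
```

```bash
python3 - <<'E'
from h import *
stat(); to([.6724,-.0023,.0725],8)
E
```

```text
41.55 [ 0.4437 -0.2547  0.0723] tool axes [[0.9445, 0.3285, 0.0005], [0.3285, -0.9445, -0.0003], [0.0003, 0.0005, -1.0]] [ 0.47  0.95 -0.07  2.04  0.36  0.16 -1.16] [ 0.2 -0.7  2.1] 49.4
from [ 0.4437 -0.2547  0.0723] to [ 0.6724 -0.0023  0.0725] tool shift [ 2.989e-01 -1.633e-01 -1.000e-04] per row [ 3.737e-02 -2.041e-02 -2.000e-05]
```

play_rows --translation '[[0,0,-0.004],[0,0,-0.02],[0,0,-0.045],[0,0,-0.055],[0,0,-0.055],[0,0,-0.05],[0.03737,-0.0204,0],[0.03737,-0.0204,0],[0.03737,-0.0204,0],[0.03737,-0.0204,0],[0.03737,-0.0204,0],[0.03737,-0.0204,0],[0.03737,-0.0204,0],[0.03737,-0.0204,0],[0,0,0.02],[0,0,0.022],[0,0,0.013],[0,0,0],[0,0,0],[0,0,0]]' --delta_rot '[[0,0,0],[0,0,0],[0,0,0],[0,0,0],[0,0,0],[0,0,0],[0,0,0],[0,0,0],[0,0,0],[0,0,0],[0,0,0],[0,0,0],[0,0,0],[0,0,0],[0,0,0],[0,0,0],[0,0,0],[0,0,0],[0,0,0],[0,0,0]]' --grip '[-1,-1,-1,-1,-1,-1,-1,-1,-1,-1,-1,-1,-1,-1,-1,-1,-1,-1,-1,-1]'

```text
clock: 44.05
tool_pos: [0.6727, -0.0022, 0.2471]
eef_rot: [0.986, 0.167, 0.001, 0.0]
contact_force: [-0.6, 0.0, -1.8]
opening: 0.563
finger_force: 25.0
```

```bash
python3 - <<'E'
from h import *
stat(); to([.6722,-.0025,.2375])
E
```

```text
44.05 [ 0.6727 -0.0022  0.2471] tool axes [[0.9445, 0.3284, 0.0018], [0.3284, -0.9445, 0.0001], [0.0018, 0.0005, -1.0]] [ 0.05  0.82 -0.23  1.46  0.22  0.89 -1.48] [-0.6  0.  -1.8] 49.5
from [ 0.6727 -0.0022  0.2471] to [ 0.6722 -0.0025  0.2375] tool shift [-0.0006  0.0001  0.0096] per row [-6.20e-04  7.00e-05  9.64e-03]
```

play_rows --translation '[[-0.0004,0,0.005],[0,0,0.003],[0,0,0.0015],[0,0,0],[0,0,0]]' --delta_rot '[[0,0,0],[0,0,0],[0,0,0],[0,0,0],[0,0,0]]' --grip '[-1,-1,-1,-1,-1]'

```text
clock: 44.68
tool_pos: [0.672, -0.0023, 0.2366]
eef_rot: [0.986, 0.167, 0.0, 0.0]
contact_force: [0.4, -0.2, -3.3]
opening: 0.557
finger_force: 25.0
```

play_rows --translation '[[0,0,0.0005],[0,0,0]]' --delta_rot '[[0,0,0],[0,0,0]]' --grip '[-1,-1]'

```text
clock: 44.92
tool_pos: [0.672, -0.0024, 0.2364]
eef_rot: [0.986, 0.167, 0.0, 0.0]
contact_force: [-1.4, 0.6, -0.0]
opening: 0.562
finger_force: 25.0
```

play_rows --translation '[[0,0,0.0005],[0,0,0]]' --delta_rot '[[0,0,0],[0,0,0]]' --grip '[-1,-1]'

```text
clock: 45.18
tool_pos: [0.672, -0.0024, 0.2364]
eef_rot: [0.986, 0.167, 0.0, 0.0]
contact_force: [-2.4, -0.3, 5.5]
opening: 0.559
finger_force: 25.0
```

play_rows --translation '[[0,0,-0.0006],[0,0,0],[0,0,0],[0,0,0],[0,0,0],[0,0,-0.015],[0,0,-0.03],[0,0,-0.04],[-0.03765,0.03105,0],[-0.03765,0.03105,0],[-0.03765,0.03105,0],[-0.03765,0.03105,0],[-0.03765,0.03105,0],[-0.03765,0.03105,0],[-0.03765,0.03105,0],[-0.03765,0.03105,0],[0,0,0.05],[0,0,0.055],[0,0,0.055],[0,0,0.05]]' --delta_rot '[[0,0,0],[0,0,0],[0,0,0],[0,0,0],[0,0,0],[0,0,0],[0,0,0],[0,0,0],[0,0,0],[0,0,0],[0,0,0],[0,0,0],[0,0,0],[0,0,0],[0,0,0],[0,0,0],[0,0,0],[0,0,0],[0,0,0],[0,0,0]]' --grip '[-1,0.15,0.3,0.4,0.5,0.6,0.6,0.6,0.4,0.3,0.3,0.3,0.3,0.3,0.3,0.3,0.3,0.3,0.3,0.3]'

```text
clock: 47.68
tool_pos: [0.4697, -0.3365, 0.1106]
eef_rot: [0.986, 0.166, 0.001, 0.001]
contact_force: [0.4, -0.2, -0.4]
opening: 0.649
finger_force: 0.0
```

play_rows --translation '[[0,0,0.008],[0,0,0],[0,0,0],[0,0,0]]' --delta_rot '[[0,0,0],[0,0,0],[0,0,0],[0,0,0]]' --grip '[0.3,0.3,0.3,0.3]'

```text
clock: 48.18
tool_pos: [0.4699, -0.3366, 0.1051]
eef_rot: [0.986, 0.166, 0.001, 0.001]
contact_force: [0.1, -0.5, -0.4]
opening: 0.648
finger_force: 0.0
```

```bash
python3 - <<'E'
from h import *
stat(); to([.4691,-.336,.0725]); save('top','t10')
for d in r.silhouettes('top','middle_weight')[:2]:
    k=contour(d['pixels'].astype(np.uint8)); rc=cv2.minAreaRect((onplane('top',k,.186)*1000).astype(np.float32)); print(round(d['confidence'],2),k.mean(0).round(),np.round(rc[0],1),np.round(rc[1],1))
E
```

```text
48.17 [ 0.4699 -0.3366  0.1051] tool axes [[0.9446, 0.3283, 0.0028], [0.3283, -0.9446, -0.0018], [0.0021, 0.0026, -1.0]] [ 0.64  0.92 -0.17  1.84  0.34  0.41 -1.02] [ 0.1 -0.5 -0.4] 57.0
from [ 0.4699 -0.3366  0.1051] to [ 0.4691 -0.336   0.0725] tool shift [-0.0007 -0.0009  0.0326] per row [-0.00065 -0.00089  0.03259]
0.65 [281. 117.] [667.9  -1.4] [43.4 49.2]
```

play_rows --translation '[[-0.0003,-0.0006,0.016],[0,0,0.011],[0,0,0.0055],[0,0,0],[0,0,0],[0,0,0],[0,0,0],[0,0,0],[0,0,0]]' --delta_rot '[[0,0,0],[0,0,0],[0,0,0],[0,0,0],[0,0,0],[0,0,0],[0,0,0],[0,0,0],[0,0,0]]' --grip '[0.3,0.3,0.3,0.2,0.1,0,-0.1,-0.4,-1]' --squeeze 20

```text
clock: 49.4
tool_pos: [0.4687, -0.3357, 0.071]
eef_rot: [0.986, 0.167, 0.0, 0.0]
contact_force: [-0.1, -0.4, 1.4]
opening: 0.43
finger_force: 20.0
```

```bash
python3 - <<'E'
from h import *
stat(); to([.6716,-.0026,.0725],8)
E
```

```text
49.4 [ 0.4687 -0.3357  0.071 ] tool axes [[0.9445, 0.3285, 0.0005], [0.3285, -0.9445, -0.0004], [0.0003, 0.0006, -1.0]] [ 0.62  0.98 -0.14  1.84  0.36  0.34 -1.03] [-0.1 -0.4  1.4] 37.8
from [ 0.4687 -0.3357  0.071 ] to [ 0.6716 -0.0026  0.0725] tool shift [ 0.301  -0.2479 -0.0016] per row [ 0.03763 -0.03099 -0.00019]
```

play_rows --translation '[[0,0,-0.004],[0,0,-0.02],[0,0,-0.05],[0,0,-0.058],[0,0,-0.058],[0,0,-0.054],[0.03763,-0.031,0],[0.03763,-0.031,0],[0.03763,-0.031,0],[0.03763,-0.031,0],[0.03763,-0.031,0],[0.03763,-0.031,0],[0.03763,-0.031,0],[0.03763,-0.031,0],[0,0,0.02],[0,0,0.02],[0,0,0.01],[0,0,0],[0,0,0],[0,0,0]]' --delta_rot '[[0,0,0],[0,0,0],[0,0,0],[0,0,0],[0,0,0],[0,0,0],[0,0,0],[0,0,0],[0,0,0],[0,0,0],[0,0,0],[0,0,0],[0,0,0],[0,0,0],[0,0,0],[0,0,0],[0,0,0],[0,0,0],[0,0,0],[0,0,0]]' --grip '[-1,-1,-1,-1,-1,-1,-1,-1,-1,-1,-1,-1,-1,-1,-1,-1,-1,-1,-1,-1]'

```text
clock: 51.9
tool_pos: [0.6718, -0.0024, 0.2657]
eef_rot: [0.986, 0.167, 0.001, 0.0]
contact_force: [-0.3, -0.9, -1.9]
opening: 0.423
finger_force: 20.0
```

```bash
python3 - <<'E'
from h import *
stat(); to([.6716,-.0026,.2545])
E
```

```text
51.9 [ 0.6718 -0.0024  0.2657] tool axes [[0.9445, 0.3284, 0.0016], [0.3284, -0.9445, 0.0001], [0.0016, 0.0005, -1.0]] [ 0.06  0.8  -0.25  1.45  0.22  0.92 -1.48] [-0.3 -0.9 -1.9] 37.2
from [ 0.6718 -0.0024  0.2657] to [ 0.6716 -0.0026  0.2545] tool shift [-0.0003  0.0001  0.0112] per row [-0.00025  0.00014  0.01121]
```

play_rows --translation '[[0,0,0.006],[0,0,0.0035],[0,0,0.0015],[0,0,0],[0,0,0]]' --delta_rot '[[0,0,0],[0,0,0],[0,0,0],[0,0,0],[0,0,0]]' --grip '[-1,-1,-1,-1,-1]'

```text
clock: 52.52
tool_pos: [0.6715, -0.0023, 0.2538]
eef_rot: [0.986, 0.167, 0.0, 0.0]
contact_force: [-0.4, 0.8, -1.6]
opening: 0.422
finger_force: 20.0
```

play_rows --translation '[[0,0,0.0005],[0,0,0]]' --delta_rot '[[0,0,0],[0,0,0]]' --grip '[-1,-1]'

```text
clock: 52.78
tool_pos: [0.6714, -0.0023, 0.2533]
eef_rot: [0.986, 0.167, 0.0, 0.0]
contact_force: [0.1, -0.6, -1.9]
opening: 0.425
finger_force: 20.0
```

play_rows --translation '[[0,0,0.0005],[0,0,0]]' --delta_rot '[[0,0,0],[0,0,0]]' --grip '[-1,-1]'

```text
clock: 53.02
tool_pos: [0.6714, -0.0023, 0.2531]
eef_rot: [0.986, 0.167, 0.0, 0.0]
contact_force: [-0.7, -0.7, 1.2]
opening: 0.424
finger_force: 20.0
```

Contact. I release, rise and check.

play_rows --translation '[[0,0,-0.0002],[0,0,0],[0,0,0],[0,0,0],[0,0,0],[0,0,-0.01],[0,0,-0.03],[0,0,-0.04],[0,0,-0.03],[0,0,0],[0,0,0],[0,0,0]]' --delta_rot '[[0,0,0],[0,0,0],[0,0,0],[0,0,0],[0,0,0],[0,0,0],[0,0,0],[0,0,0],[0,0,0],[0,0,0],[0,0,0],[0,0,0]]' --grip '[-1,0,0.1,0.3,0.5,0.6,0.8,1,1,1,1,1]'

```text
clock: 54.52
tool_pos: [0.6708, -0.0024, 0.3614]
eef_rot: [0.986, 0.167, -0.001, -0.0]
contact_force: [0.3, 0.2, -0.0]
opening: 0.999
finger_force: 0.0
```

```bash
python3 - <<'E'
from h import *
stat(); cal=r.get_calibration('wrist'); a=save('wrist','w11'); b=save('scene','s11')
for t,z in [('top_weight',.204),('middle_weight',.186),('spare_weight',.168)]:
  for d in r.silhouettes('wrist',t)[:1]:
    k=contour(d['pixels'].astype(np.uint8)); rc=cv2.minAreaRect((onplane('wrist',k,z,cal)*1000).astype(np.float32)); print(t,round(d['confidence'],2),k.mean(0).round(),np.round(rc[0],1),np.round(rc[1],1))
u,v=np.round(proj([.672,-.0025,.186],cal)).astype(int); s=5
c=cv2.resize(a[v-40:v+40,u-40:u+40],None,fx=s,fy=s,interpolation=cv2.INTER_CUBIC)
for rad,z in ((.019,.204),(.025,.186),(.031,.168)):
  for q in np.linspace(0,6.28,60):
    p=np.array(proj([.672+rad*np.cos(q),-.0025+rad*np.sin(q),z],cal)); cv2.circle(c,tuple(((p-[u-40,v-40]+.5)*s).astype(int)),1,(0,0,255),-1)
d=cv2.resize(b[230:330,190:290],(400,400),interpolation=cv2.INTER_CUBIC)
cv2.imwrite('pics/c11.png',np.hstack([c,d]))
E
```

```text
54.52 [ 0.6708 -0.0024  0.3614] tool axes [[0.9444, 0.3287, -0.0028], [0.3287, -0.9444, -0.0003], [-0.0027, -0.0006, -1.0]] [ 0.07  0.71 -0.26  1.33  0.19  1.13 -1.45] [ 0.3  0.2 -0. ] 88.0
top_weight 0.76 [283. 210.] [673.2  -2.3] [40.5 35.6]
middle_weight 0.94 [284. 198.] [676.7  -1.6] [44.5 47.8]
spare_weight 0.81 [283. 188.] [ 6.792e+02 -1.000e-01] [49.2 61. ]
```

View pics/c11.png

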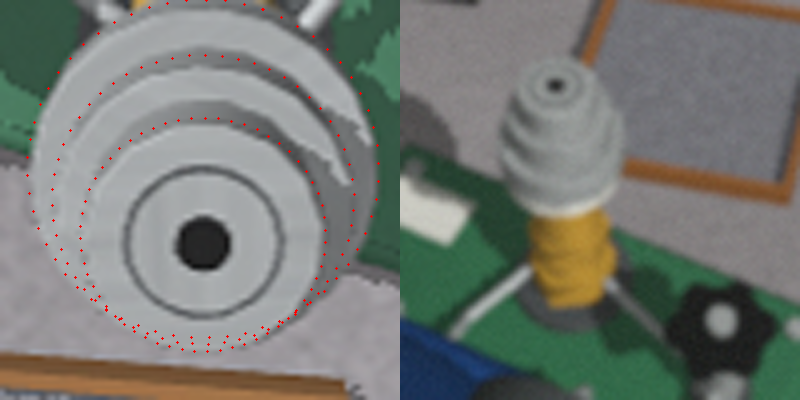

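The stack is concentric and in the right order. I retreat sideways and compare its position with the first pictures.

play_rows --translation '[[-0.025,0.03,0],[-0.025,0.03,0],[-0.025,0.03,0],[-0.025,0.03,0],[-0.025,0.03,0],[-0.025,0.03,0],[-0.025,0.03,0],[-0.025,0.03,0],[-0.025,0.03,0],[-0.025,0.03,0],[0,0,0],[0,0,0]]' --delta_rot '[[0,0,0],[0,0,0],[0,0,0],[0,0,0],[0,0,0],[0,0,0],[0,0,0],[0,0,0],[0,0,0],[0,0,0],[0,0,0],[0,0,0]]' --grip '[1,1,1,1,1,1,1,1,1,1,1,1]'

```text
clock: 56.28
tool_pos: [0.5343, -0.3668, 0.3628]
eef_rot: [0.986, 0.167, 0.0, -0.001]
contact_force: [-0.6, -0.2, 0.5]
opening: 1.002
finger_force: 0.0
```

```bash
python3 - <<'E'
from h import *
stat(); save('top','t12'); save('scene','s12')
def cmp(a,b,x0,x1,y0,y1,name):
    A,B=[cv2.resize(cv2.cvtColor(cv2.imread(f'pics/{n}.png'),cv2.COLOR_BGR2GRAY),None,fx=8,fy=8,interpolation=cv2.INTER_CUBIC) for n in (a,b)]
    t=A[y0*8:y1*8,x0*8:x1*8]; m=32; w=B[y0*8-m:y1*8+m,x0*8-m:x1*8+m]
    R_=cv2.matchTemplate(w,t,cv2.TM_CCOEFF_NORMED); _,v,_,l=cv2.minMaxLoc(R_); print(name,'shift px',((l[0]-m)/8,(l[1]-m)/8),round(v,3))
cmp('scene0','s12',212,246,244,283,'scene stack'); cmp('scene0','s12',218,238,244,262,'scene top disc'); cmp('scene0','s12',255,290,300,330,'scene ref')
cmp('top0','t12',268,294,104,134,'top stack'); cmp('top0','t12',272,292,105,125,'top top disc'); cmp('top0','t12',235,256,105,125,'top ref')
cmp('top0','t12',388,424,110,160,'gauge'); cmp('top0','t12',132,175,108,145,'transmitter'); 
for d in r.silhouettes('top','due_weight')[:2]:
    k=contour(d['pixels'].astype(np.uint8)); rc=cv2.minAreaRect((onplane('top',k,.084)*1000).astype(np.float32)); print(round(d['confidence'],2),k.mean(0).round(),np.round(rc[0],1),np.round(rc[1],1))
im=cv2.imread('pics/t12.png'); x=cv2.imread('pics/scene0.png')[235:300,200:265]; y=cv2.imread('pics/s12.png')[235:300,200:265]
z=cv2.resize(np.hstack([x,y]),None,fx=3,fy=3,interpolation=cv2.INTER_CUBIC); w=cv2.resize(im[95:225,140:310],(510,390),interpolation=cv2.INTER_CUBIC)
o=np.zeros((590,512,3),np.uint8); o[:195,:390]=z; o[200:590,:510]=w; cv2.imwrite('pics/c12.png',o)
E
```

```text
56.27 [ 0.5343 -0.3668  0.3628] tool axes [[0.9442, 0.3294, 0.0004], [0.3294, -0.9442, 0.0012], [0.0008, -0.001, -1.0]] [ 0.68  0.67 -0.28  1.41  0.2   1.09 -0.87] [-0.6 -0.2  0.5] 88.2
scene stack shift px (0.375, 0.125) 0.965
scene top disc shift px (0.75, 0.375) 0.98
scene ref shift px (0.0, 0.0) 0.998
top stack shift px (0.0, 0.125) 0.983
top top disc shift px (-0.25, 0.125) 0.961
top ref shift px (0.0, 0.0) 0.999
gauge shift px (0.0, 0.0) 0.96
transmitter shift px (0.0, 0.0) 0.999
0.72 [171. 206.] [447.7 297.7] [63.9 56. ]
```

View pics/c12.png

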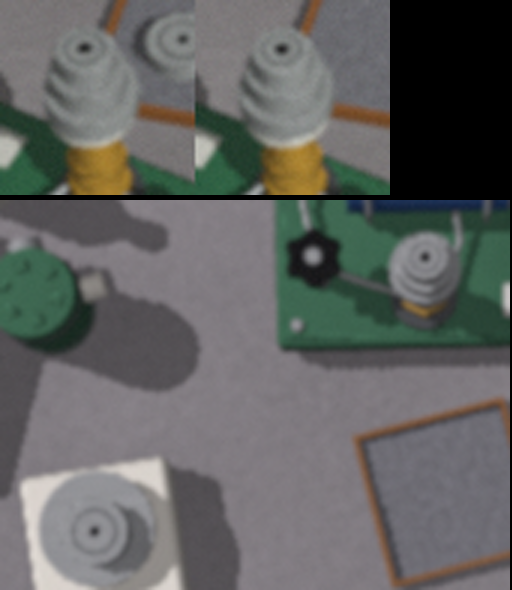

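The stack sits within about 1.5 mm of its original place, the due disc (94,531) is central on the pan (about 96,531), and both bystanders are unmoved. I hand in the job.

```bash
python3 -c "
from plant import r
print(r.finish_job())"
```

```text
the job is handed in; nothing more can be done
None
```

The job is handed in: the due disc is in the middle of the balance pan, and the spare, middle and top discs are stacked on the carrier in their old order within about 1.5 mm of the original position, with the loose gauge and transmitter unmoved, at about 56 s on the clock.

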